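# Push a bar offcut through the scrap-box flap

### The job

Clear the short steel offcut off the feed tray of the scrap box: with closed fingertips push it along the tray so that it swings the hanging flap inwards, follow it in under the flap until it drops down the chute into the box, then draw the fingers back out so that the flap swings shut by itself. Only push the offcut, do not pick it up; do not force the flap, and leave the cut bar, the tape measure and the oil can where they are.

Things in the scene. Friction and masses are not known exactly. Their poses are not given: they have to be found in the camera images.
- scrap_box: Grey steel box fixed to the bench, 156 mm wide, 264 mm deep, highest point 172 mm above the bench, clear cover on top; a bare feed tray sticks out in front. Origin: on the bench below the middle of the mouth. Axes: x = push direction, along the tray and into the box; y across; z up. Inside, a steel slide goes down from the tray's end at 42 degrees to the box floor (x = 130 to 260 mm, 10 mm high).
- mouth (a point): Middle of the mouth at tray-floor level, 100 mm above the bench (box x = 0). Tray floor: flat, box x = -192 to +30 mm, 116 mm wide between side lips 12 mm high. Mouth: 116 mm wide, 52 mm high above the tray floor; its steel lintel spans box x = -4 to 0, 152 to 170 mm above the bench.
- slide_top (a point): Where the tray floor ends and the slide begins, box x = +30 mm, 100 mm above the bench. A piece tips in when its centre passes this, so the tips pushing the 60 mm offcut must follow up to some 15 mm past the mouth: closed fingers tilted 35 to 45 degrees (pointing forward and down) reach 18 to 25 mm in under the lintel at 15 mm above the tray; vertical fingers are stopped by it.
- flap_panel (a joint): Hinge of the flap hanging in the mouth: bare sheet steel, 110 mm wide, 55 mm high, 3 mm thick with an 11 mm weighted hem, 0.12 kg. Hinge line across the box at box x = +4 mm, 158 mm above the bench. 0 = hanging shut; grows as the lower edge swings inwards, stop at 1.35 rad; cannot swing outwards. Light to push, falls shut by its own weight within a second. The offcut lifts it to about 1 rad.
- flap_edge (a point): Middle of the flap's lower edge: 103 mm above the bench when shut (3 mm above the tray floor).
- offcut: The short saw offcut of steel bar lying on the feed tray: 60 mm long (its x), 40 mm wide (its y), 30 mm high, 0.4 to 0.8 kg. Origin: centre of its underside. It lies flat on the tray with its length roughly along the push direction (within about 20 degrees).
- cut_bar: Bystander: the good piece of the same steel bar, 200 x 40 x 30 mm, lying on the bench beside the tray. Origin: centre of its underside, x along its length.
- tape: Bystander: tape measure, grey case 70 x 36 x 55 mm, standing on the bench on the other side of the tray. Origin: centre of its underside.
- oiler: Bystander: small aluminium oil can, 62 mm in diameter, body 88 mm high, thin bent spout to 132 mm, standing on the bench beside the box. Origin: centre of its underside.

How it is judged:
By the outcome, as a careful person would: the job done as asked, in the order asked, and still so for the second after the job is handed in, with the robot touching nothing.
It also fails if it takes over 38 s, if anything falls off the work surface, if the arm or the gripper's body presses on something with over 40 N, if the wrist force passes 120 N, or if a joint passes its speed limit or range.

### The arm

A 7-joint arm with a two-finger parallel gripper is mounted at the origin on the work surface. World frame = base frame: x ahead of the robot, y to its left, z up, the work surface at z = 0. Lengths are in mm, angles in rad, forces in N, time in s.
With the tool pointing down it reaches from about 425 to 800 mm from the base axis. Payload 8.3 kg.
Tool frame: the origin (TCP) lies midway between the tips of the shut fingers; the grasp point (between the pads) lies 19 mm behind it; z points along the fingers, y is the line along which they close (so a half turn about z gives the same grasp; the last joint's range is limited). The gripper opens to 85 mm and grips with 20 to 120 N. Pads are 22 mm wide; open, the fingers measure 114 mm over their backs; the gripper's body (76 mm by 85 mm) begins 54 mm behind the grasp point. The pads swing forward as they close: fully open they stand 13 mm farther back than shut.
Start: joints at [-1.291, 0.383, 0.016, 1.37, -0.006, 1.388, -0.046], TCP at [210.026, 588.636, 231.279] pointing down, gripper open.
Joint ranges: [-2.95, 2.95], [-0.25, 2.06], [-1.52, 1.56], [0.18, 2.33], [-1.44, 4.58], [0.02, 2.06], [-3.01, 3.01]. Speed limits (rad/s): [2.39, 2.39, 3.01, 3.01, 3.14, 3.14, 3.14].

### API

Orientations are given as a unit quaternion [x, y, z, w].
In Python, from station import r gives the robot as it stands.
- The arm moves only by the shell command python3 -m jog 'ROWS' [FORCE]. ROWS is JSON, a list of rows, each a list of 7 numbers: the turn, a rotation vector about the world's x, y, z in units of 5 degrees (1.0 is 5 degrees), then the shift along the world's x, y, z in units of 40 mm (1.0 is 40 mm), then the opening in per cent of the stroke, from 0 (shut) to 100 (fully open). A call has 1 to 12 rows; each row shifts and turns the commanded pose from where the row before left it; what a row does not reach is not made up. A row lasts 1/10 s, in which the tool goes at most 50 mm and 8.59 degrees, less where a joint would pass 70% of its speed; a pose out of reach is approached as far as the arm can. A call is refused whole if a number of a shift passes 1 or a number of a turn 1, either way. A call with a gripper value outside its range is refused whole. The fingers move at their own pace and stop on an object; FORCE is the grip in N (left out, the last holds). Time passes only in rows, so rows that do not move let the fingers close. It gives the time, the measured TCP pose, the force, the opening and the grip force at its end, in the units of the state.
- r.observe(): the state, without advancing time (a new reading comes with each control period).
- r.read_camera(name): name is "scene" or "top" or "wrist"; returns (picture, depth): 384x512x3 uint8, red, green, blue; 384x512 float32, mm along the optical axis (not along the pixel's ray), 0 where there is no reading.
- r.camera_params(name): a dict with "fov_y" (degrees; the focal length in pixels is half the picture's height over the tangent of half this angle, whatever the lens; pixels are square), "cx", "cy" (the principal point, pixels), "R" (3x3) and "t" (3): a world point X has camera coordinates R X + t. Camera axes: x right, y down, z forward; pixel columns grow to the right and rows downward; lengths in mm; the calibration is good to about 2 mm. The wrist camera is an equidistant fisheye: a pixel r from the principal point sees the ray r / f radians off the axis. A picture is of the moment at which its call begins: read the wrist's pose just before it. camera_params takes no time and is no camera call; for the wrist camera it gives the pose at the moment of the call.
- r.hand_in(): hands the job in; it is judged then, once.
The state is a dict: "clock": time; "q": joint angles; "joint_velocities": joint speeds; "joint_efforts": joint torques, N m; "position": TCP position; "ee_rot": TCP orientation; "ft_force": force on the tool from outside, world axes, zero at the start; "moment": the same for the moment, N m; "grip_width": finger opening in mm; "grip_force": force on a finger pad.
Only numpy, scipy, OpenCV 4.12 (cv2) and the standard library are available. Lean on these libraries where they do the work, as an engineer would, in place of code of your own. Each camera call takes 0.05 s, during which the arm holds its last target. There are 200 camera calls.

## Working session

There is one attempt and no reset: what is moved stays moved. The work goes in short steps, Python scripts to look and compute and a shell command to move; the robot and the scene stay as the last step left them, time stands still between calls to the robot, and variables do not carry over. Pictures are saved under pics/ and viewed, at most 10 in all, crops included, and the job is handed in when it is done.

```bash
mkdir -p pics; ls; python3 - <<'E'
from station import r
import cv2,numpy as np
s=r.observe();print(s['clock'],s['position'],s['ee_rot'],s['grip_width'])
a=[]
for n in("scene","top"):
    p,d=r.read_camera(n);np.savez(n+'.npz',p=p,d=d);a.append(p)
    c=r.camera_params(n);print(n,c)
cv2.imwrite('pics/a.png',a[0][:,:,::-1]);cv2.imwrite('pics/b.png',a[1][:,:,::-1])
E
```

```text
pics
0.0 [209.92747783 588.15361699 230.2631646 ] [ 1.70584433e-01  9.85342568e-01 -9.78450763e-04 -1.34963513e-04] 85.22487388606146
scene {'fov_y': 57.14942150015804, 'cx': 253.19886687047165, 'cy': 188.56402981429505, 'R': array([[ 0.99813713,  0.06088463,  0.00391605],
       [ 0.04858152, -0.75433174, -0.65469341],
       [-0.03690677,  0.65366405, -0.75588439]]), 't': array([-559.23446418,   93.75042902,  865.06704112])}
top {'fov_y': 52.913956481024854, 'cx': 257.81752606015084, 'cy': 203.0756385229205, 'R': array([[ 0.01316794, -0.99987522,  0.00872665],
       [-0.99243993, -0.01413406, -0.12191479],
       [ 0.12202292, -0.00705531, -0.99250221]]), 't': array([ 62.8153239 , 593.06020975, 935.60860275])}
```

View pics/a.png

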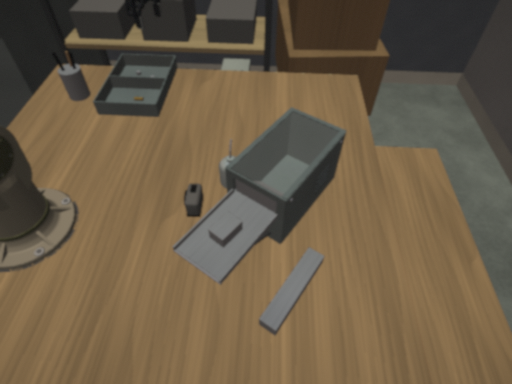

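View pics/b.png

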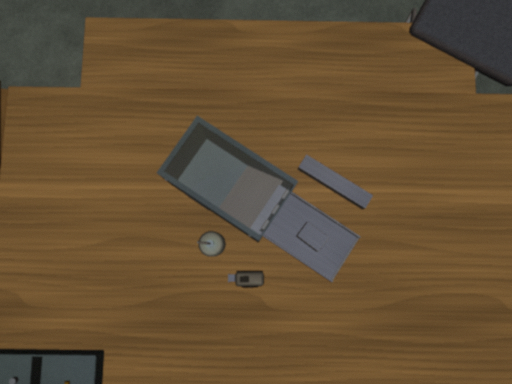

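The scene view shows the tray (corners about (178,247), (220,275)) with the offcut at (226,230). The top view shows the tray from (262,237)/(283,195) to (331,279)/(357,238), with the offcut near (308,236). The bar is at (335,182), the tape at (249,279) and the oiler at (211,243).

```bash
cat > h.py <<'E'
import numpy as np,cv2
from station import r
def cloud(n,d):
    c=r.camera_params(n);h,w=d.shape;f=h/2/np.tan(np.radians(c['fov_y'])/2)
    u,v=np.meshgrid(np.arange(w),np.arange(h))
    X=np.stack([(u-c['cx'])/f*d,(v-c['cy'])/f*d,d],-1)
    P=(X-c['t'])@np.array(c['R']);P[d==0]=np.nan
    return P
def ray(n,uv,z):
    c=r.camera_params(n);f=192/np.tan(np.radians(c['fov_y'])/2);R=np.array(c['R'])
    uv=np.atleast_2d(uv).astype(float);D=np.c_[(uv[:,0]-c['cx'])/f,(uv[:,1]-c['cy'])/f,np.ones(len(uv))]@R
    C=-R.T@c['t'];return C+D*((z-C[2])/D[:,2])[:,None]
def rect(m,P):
    q=P[m][:,:2].astype(np.float32);return cv2.minAreaRect(q)
E
python3 - <<'E'
from h import *
for n,roi in(("top",(180,290,255,365)),("scene",(185,280,170,285))):
    z=np.load(n+'.npz');P=cloud(n,z['d']);Z=P[:,:,2]
    m=np.zeros(Z.shape,bool);m[roi[0]:roi[1],roi[2]:roi[3]]=1
    t=m&(abs(Z-100)<8);o=m&(abs(Z-130)<7)
    k,l,st,ce=cv2.connectedComponentsWithStats(o.astype(np.uint8));
    print(n,'tray z',np.median(Z[t]),t.sum(),rect(t,P),)
    for i in range(1,k):
        if st[i,4]>60: print(' comp',st[i],ce[i],rect(l==i,P),np.median(P[l==i],0))
p=np.load('top.npz')['p']
cv2.imwrite('pics/c.png',cv2.resize(p[100:300,150:390,::-1],None,fx=3.3,fy=3,interpolation=cv2.INTER_CUBIC))
for u,z in(((357,238),112),((331,279),112),((262,237),172),((296,184),172),((198,118),172),((160,173),172),((211,243),88),((249,279),55),((335,182),30),((307,158),30),((366,204),30)): print(u,ray("top",u,z))
E
```

```text
top tray z 100.46246309400544 3633 ((507.0428771972656, -48.32737731933594), (198.4970245361328, 153.493408203125), 56.49263000488281)
 comp [297 222  31  30 483] [312.16977226 236.73913043] ((506.0978088378906, -51.875762939453125), (59.80491256713867, 40.55081558227539), 53.810089111328125) [505.66610295 -51.33613754 130.39164072]
scene tray z 100.30219538351463 4037 ((506.0438232421875, -46.69099426269531), (205.85415649414062, 154.49935913085938), 53.784934997558594)
 comp [237 185  48  30 194] [261.88659794 197.82989691] ((574.177001953125, 24.897621154785156), (7.900440216064453, 129.78697204589844), 53.77436828613281) [577.37549942  23.57578155 129.76088892]
 comp [209 211  34  31 536] [225.20335821 226.08768657] ((506.4766845703125, -53.5938835144043), (60.31832504272461, 40.82317352294922), 53.363243103027344) [506.59278649 -55.97067967 130.08651291]
(357, 238) [[ 505.14322911 -157.64845207  112.        ]]
(331, 279) [[411.62599346 -96.83860248 112.        ]]
(262, 237) [[502.4046057   61.98792493 172.        ]]
(296, 184) [[618.47120577 -10.71539709 172.        ]]
(198, 118) [[763.83244579 207.21473308 172.        ]]
(160, 173) [[638.41758068 285.92479246 172.        ]]
(211, 243) [[489.65813538 180.08392882  88.        ]]
(249, 279) [[405.16854641  89.8921191   55.        ]]
(335, 182) [[ 649.95494028 -125.63427115   30.        ]]
(307, 158) [[711.56626174 -54.14887701  30.        ]]
(366, 204) [[ 594.43055414 -203.85646781   30.        ]]
```

View pics/c.png

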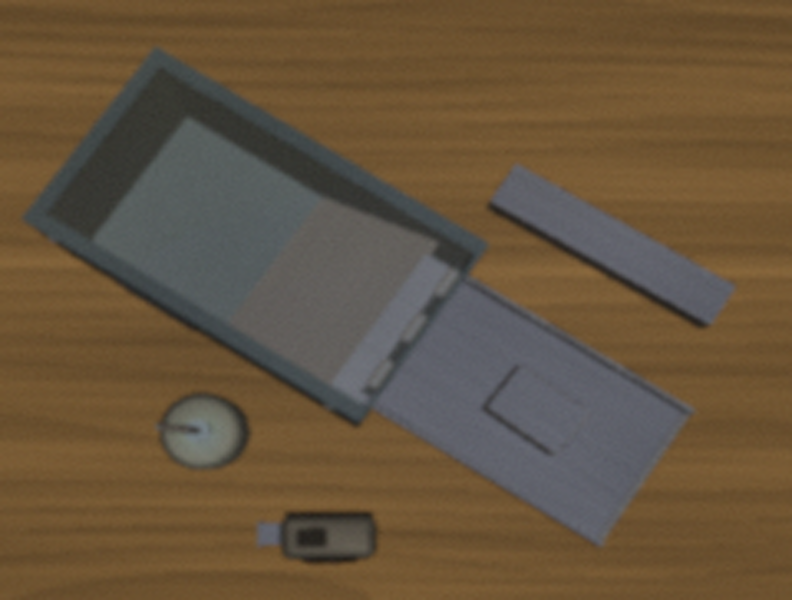

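```bash
python3 - <<'E'
from h import *
P=cloud("top",np.load('top.npz')['d']);Z=P[:,:,2]
m=np.zeros(Z.shape,bool);m[105:250,150:310]=1
print('rim',rect(m&(abs(Z-171)<6),P))
a=np.radians(57);f=np.array([np.cos(a),np.sin(a)]);l=np.array([-f[1],f[0]])
m[:]=0;m[180:290,255:365]=1
Q=P[m&(abs(Z-106)<12)&(Z>93)][:,:2]-[563,34];x=Q@f;y=Q@l
for x0 in range(-195,-10,20):
    s=abs(x-x0)<8;print(x0,s.sum(),y[s].min() if s.any() else 0,y[s].max() if s.any() else 0)
s=abs(y)<40;print('front',np.percentile(x[s],[0,1]))
E
python3 -m jog '[[0,0,-1,0.6,-0.8,0,0],[0,0,-1,0.6,-0.8,0,0],[0,0,-1,0.6,-0.8,0,0],[0,0,-1,0.6,-0.8,0,0],[0,0,-1,0.6,-0.8,0,0],[0,0,-1,0.55,-0.9,0,0],[0,0,-1,0.55,-0.9,0,0],[0,0,-1,0.55,-0.9,0,0],[0,0,-1,0.55,-0.9,0,0],[0,0,-1,0.55,-0.9,0,0]]'
```

```text
rim ((632.11083984375, 140.9408721923828), (269.030517578125, 156.43267822265625), 57.14495086669922)
-195 255 -62.103430136264535 61.30763396479327
-175 370 -62.6456837036842 61.35746147895366
-155 373 -61.58065578558448 61.5503096239426
-135 297 -62.0700315731827 61.54070051631065
-115 250 -62.143458834926 61.582883021766996
-95 249 -62.473534031439954 61.622125902948916
-75 307 -62.18318322765884 61.828961864775316
-55 369 -62.28925199188587 61.75385535348709
-35 366 -61.941033827292536 61.916090455371354
-15 365 -61.59633084540572 73.29319518605519
front [-198.56806658 -196.00700173]
clock: 1.1
position: [440.4, 246.9, 231.1]
ee_rot: [0.572, 0.82, -0.0, -0.0]
ft_force: [0.3, -0.0, 0.1]
grip_width: 0.0
grip_force: 0.0
```

```bash
python3 -m jog '[[0,0,-1,0.25,-0.95,0,0],[0,0,-1,0.25,-0.95,0,0],[0,0,-1,0.25,-0.95,0,0],[0,0,-1,0.25,-0.95,0,0],[0,0,-1,0.25,-0.95,0,0],[0,0,-1,-0.1,-0.9,0,0],[0,0,-1,-0.1,-0.9,0,0],[0,0,-1,-0.1,-0.9,0,0],[0,0,-1,-0.1,-0.9,0,0],[0,0,-1,-0.1,-0.9,0,0],[0,0,-0.7,0,0,0,0]]'
python3 -m jog '[[0.84,-0.54,0,0,0,0,0],[0.84,-0.54,0,0,0,0,0],[0.84,-0.54,0,0,0,0,0],[0.84,-0.54,0,0,0,0,0],[0.84,-0.54,0,0,0,0,0],[0.84,-0.54,0,0,0,0,0],[0.84,-0.54,0,0,0,0,0],[0.84,-0.54,0,0,0,0,0],[0,0,0,0,0,0,0]]'
cat > w.py <<'E'
from h import *
from scipy.spatial.transform import Rotation as R
s=r.observe();M=R.from_quat(s['ee_rot']).as_matrix()
f=np.array([np.cos(np.radians(57)),np.sin(np.radians(57)),0]);l=np.array([-f[1],f[0],0]);B=np.array([f,l,[0,0,1]])
print('t',s['clock'],'TCP box',(B@(s['position']-[563,34,0])).round(1),'\ntool x,y,z in box',(B@M).T.round(3).tolist(),'F',(B@s['ft_force']).round(1),'q',s['q'].round(2))
E
python3 w.py
```

```text
clock: 2.2
position: [468.5, -127.2, 231.5]
ee_rot: [0.882, 0.471, -0.0, 0.001]
ft_force: [-0.0, -0.4, -0.5]
grip_width: -0.1
grip_force: 0.0
clock: 3.1
position: [468.6, -123.0, 229.7]
ee_rot: [0.828, 0.445, 0.299, -0.165]
ft_force: [-1.4, 0.6, -0.0]
grip_width: 0.4
grip_force: 0.0
t 3.1 TCP box [-183.    -6.3  229.7] 
tool x,y,z in box [[0.766, -0.009, 0.642], [-0.006, -1.0, -0.008], [0.642, 0.002, -0.766]] F [-0.2  1.5 -0. ] q [-0.17  0.14  0.93  1.94 -0.81  1.37  0.45]
```

```bash
python3 -m jog '[[0,0,0,0.02,0.1,-0.7,0],[0,0,0,0.02,0.1,-0.7,0],[0,0,0,0.03,0.11,-0.7,0],[0,0,0,0.02,0.1,-0.5,0],[0,0,0,0,0,-0.28,0],[0,0,0,0,0,0,0]]'
python3 w.py; python3 - <<'E'
from h import *
p,d=r.read_camera("top");cv2.imwrite('pics/d.png',cv2.resize(p[100:300,190:430,::-1],None,fx=3,fy=3))
p,d=r.read_camera("scene");cv2.imwrite('pics/e.png',cv2.resize(p[140:300,130:330,::-1],None,fx=3,fy=3))
E
```

```text
clock: 3.7
position: [473.1, -104.1, 115.0]
ee_rot: [0.827, 0.448, 0.298, -0.166]
ft_force: [0.1, -0.5, 0.2]
grip_width: -0.1
grip_force: 0.0
t 3.7 TCP box [-164.8    0.2  115. ] 
tool x,y,z in box [[0.768, -0.004, 0.64], [0.001, -1.0, -0.007], [0.64, 0.006, -0.768]] F [-0.4 -0.4  0.2] q [-0.11  0.33  0.87  2.07 -1.01  1.26  0.71]
```

View pics/e.png

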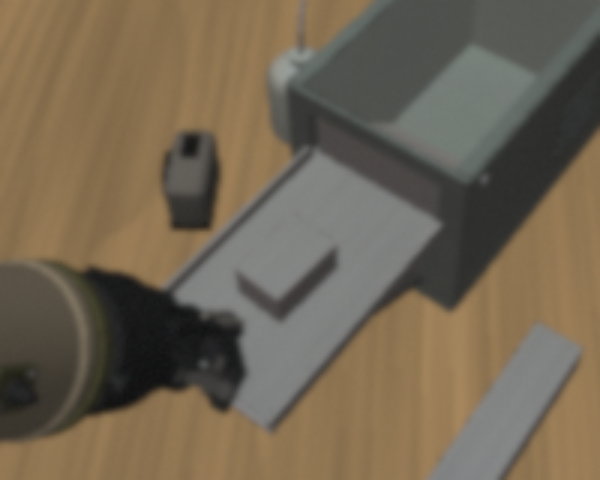

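The view shows the shut fingers at crop (215,365), on the tray behind the offcut at (290,265). The flap is shut. Next I'll push gently.

```bash
python3 -m jog '[[0,0,0,0.136,0.21,0,0],[0,0,0,0.07,0.105,0,0],[0,0,0,0.07,0.105,0,0],[0,0,0,0.07,0.105,0,0],[0,0,0,0.07,0.105,0,0],[0,0,0,0.07,0.105,0,0],[0,0,0,0.07,0.105,0,0],[0,0,0,0.07,0.105,0,0],[0,0,0,0.07,0.105,0,0],[0,0,0,0.07,0.105,0,0],[0,0,0,0.07,0.105,0,0],[0,0,0,0.07,0.105,0,0]]'; python3 w.py
cat > o.py <<'E'
from h import *
a=np.radians(57);f=np.array([np.cos(a),np.sin(a)]);l=np.array([-f[1],f[0]])
for n in("top","scene"):
    p,d=r.read_camera(n);P=cloud(n,d);Q=P[:,:,:2]-[563,34];x=Q@f;y=Q@l
    m=(abs(P[:,:,2]-130)<5)&(abs(y)<50)&(x>-180)&(x<-8)
    k,L,st,ce=cv2.connectedComponentsWithStats(m.astype(np.uint8))
    for i in range(1,k):
        if st[i,4]>50:
            q=np.c_[x[L==i],y[L==i]];print(n,st[i,4],cv2.minAreaRect(q.astype(np.float32)),'x',q[:,0].min().round(),q[:,0].max().round())
E
python3 o.py
```

```text
clock: 5.0
position: [510.0, -50.0, 116.0]
ee_rot: [0.827, 0.447, 0.299, -0.165]
ft_force: [-1.0, -2.3, 1.3]
grip_width: 0.5
grip_force: 1.3
t 5.0 TCP box [-99.3  -1.3 116. ] 
tool x,y,z in box [[0.767, -0.004, 0.642], [-0.001, -1.0, -0.005], [0.642, 0.003, -0.767]] F [-2.5 -0.4  1.3] q [-0.22  0.31  0.83  2.08 -1.05  1.16  0.61]
top 516 ((-67.65982055664062, 3.1122665405273438), (73.47959899902344, 40.305721282958984), 1.4575421810150146) x -104.0 -31.0
scene 488 ((-66.61918640136719, 2.0253219604492188), (72.60134887695312, 39.98198699951172), 2.4301586151123047) x -102.0 -31.0
```

```bash
python3 -m jog '[[0,0,0,0.05,0.12,-0.02,0],[0,0,0,0.05,0.12,-0.02,0],[0,0,0,0.05,0.12,0,0],[0,0,0,0.07,0.105,0,0],[0,0,0,0.07,0.105,0,0],[0,0,0,0.07,0.105,0,0],[0,0,0,0.07,0.105,0,0],[0,0,0,0.07,0.105,0,0],[0,0,0,0.07,0.105,0,0],[0,0,0,0.07,0.105,0,0],[0,0,0,0.07,0.105,0,0],[0,0,0,0.07,0.105,0,0]]'; python3 w.py; python3 o.py
```

```text
clock: 6.3
position: [541.2, 2.2, 114.4]
ee_rot: [0.827, 0.447, 0.299, -0.165]
ft_force: [-2.1, -2.6, -0.6]
grip_width: -0.0
grip_force: 1.4
t 6.3 TCP box [-38.6   0.9 114.4] 
tool x,y,z in box [[0.767, -0.004, 0.642], [-0.001, -1.0, -0.005], [0.642, 0.003, -0.767]] F [-3.3  0.3 -0.6] q [-0.32  0.31  0.78  2.07 -1.1   1.08  0.52]
top 218 ((-26.61623764038086, 4.234076499938965), (39.637210845947266, 36.789947509765625), 89.91658782958984) x -45.0 -8.0
scene 179 ((-22.278791427612305, 3.151937484741211), (40.065528869628906, 31.401538848876953), 83.23607635498047) x -39.0 -8.0
```

```bash
python3 -m jog '[[0,0,0,0.07,0.105,0,0],[0,0,0,0.07,0.105,0,0],[0,0,0,0.07,0.105,0,0],[0,0,0,0.07,0.105,0,0],[0,0,0,0.07,0.105,0,0],[0,0,0,0.07,0.105,0,0],[0,0,0,0.07,0.105,0,0],[0,0,0,0.07,0.105,0,0],[0,0,0,0.07,0.105,0,0],[0,0,0,0,0,0,0]]'; python3 w.py; python3 - <<'E'
from h import *
p,d=r.read_camera("top");q,d=r.read_camera("scene")
cv2.imwrite('pics/f.png',np.hstack([cv2.resize(x,(400,400)) for x in(p[110:260,150:300,::-1],q[100:250,200:350,::-1])]))
E
```

```text
clock: 7.4
position: [566.1, 40.3, 114.0]
ee_rot: [0.826, 0.448, 0.299, -0.165]
ft_force: [0.1, -0.9, -0.6]
grip_width: 0.2
grip_force: 0.0
t 7.4 TCP box [  7.    0.8 114. ] 
tool x,y,z in box [[0.767, -0.003, 0.642], [0.0, -1.0, -0.005], [0.642, 0.004, -0.767]] F [-0.7 -0.6 -0.6] q [-0.38  0.32  0.75  2.05 -1.13  1.03  0.46]
```

View pics/f.png

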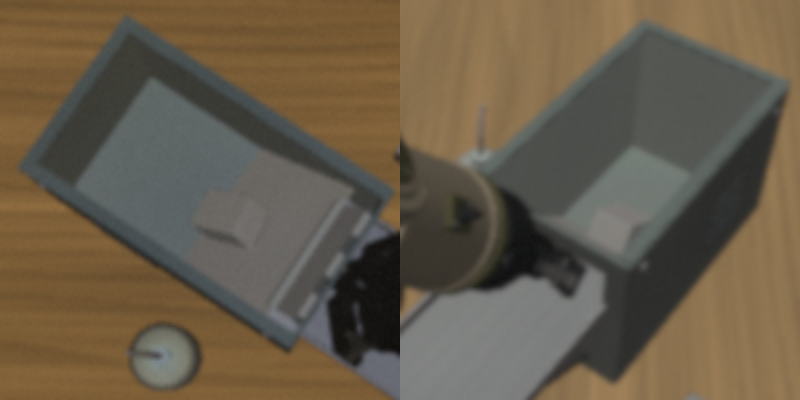

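The offcut has tipped in and is on the lower slide at left-panel (230,215). The flap rests on or near the fingers. I'll check whether the offcut is still moving.

```bash
python3 -m jog '[[0,0,0,0,0,0,0],[0,0,0,0,0,0,0],[0,0,0,0,0,0,0],[0,0,0,0,0,0,0]]' >/dev/null; python3 - <<'E'
from h import *
p,d=r.read_camera("top");q,d=r.read_camera("scene")
cv2.imwrite('pics/g.png',np.hstack([cv2.resize(x,(400,400)) for x in(p[110:260,150:300,::-1],q[100:250,200:350,::-1])]))
E
```

```text
(no output)
```

View pics/g.png

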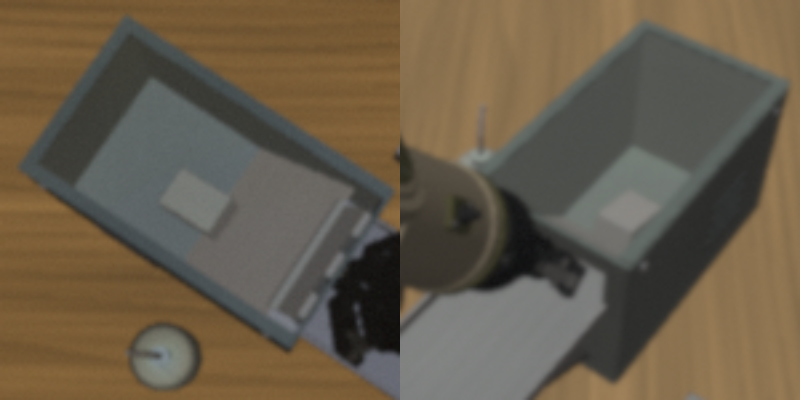

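The offcut now lies on the box floor at (197,200). Next I'll draw the fingers straight back.

```bash
python3 -m jog '[[0,0,0,-0.07,-0.105,0,0],[0,0,0,-0.136,-0.21,0,0],[0,0,0,-0.136,-0.21,0,0],[0,0,0,-0.136,-0.21,0,0],[0,0,0,-0.136,-0.21,0,0],[0,0,0,-0.136,-0.21,0,0],[0,0,0,-0.136,-0.21,0,0],[0,0,0,-0.2,-0.31,0,0],[0,0,0,-0.2,-0.31,0,0],[0,0,0,-0.2,-0.31,0,0],[0,0,0,-0.2,-0.31,0,0],[0,0,0,-0.2,-0.31,0,0]]'
python3 -m jog '[[0,0,0,-0.2,-0.31,0.4,0],[0,0,0,-0.2,-0.31,0.8,0],[0,0,0,-0.1,-0.15,0.8,0],[0,0,0,0,0,0.8,0],[0,0,0,0,0,0,0],[0,0,0,0,0,0,0],[0,0,0,0,0,0,0],[0,0,0,0,0,0,0],[0,0,0,0,0,0,0],[0,0,0,0,0,0,0]]'; python3 w.py; python3 - <<'E'
from h import *
p,d=r.read_camera("top");q,e=r.read_camera("scene")
cv2.imwrite('pics/i.png',np.hstack([cv2.resize(x,(400,400)) for x in(p[100:300,170:370,::-1],q[100:280,170:350,::-1])]))
P=cloud("scene",e);a=np.radians(57);f=np.array([np.cos(a),np.sin(a)]);l=np.array([-f[1],f[0]])
Q=P[:,:,:2]-[563,34];x=Q@f;y=Q@l
for z in(108,115,125,135,145):
    m=(abs(P[:,:,2]-z)<4)&(abs(y)<45)&(abs(x)<60);print(z,m.sum(),np.median(x[m]) if m.any() else 0)
E
```

```text
clock: 9.2
position: [490.1, -78.1, 114.5]
ee_rot: [0.827, 0.447, 0.299, -0.165]
ft_force: [-0.0, 0.3, -0.3]
grip_width: -0.1
grip_force: 0.0
clock: 10.2
position: [470.6, -107.6, 225.8]
ee_rot: [0.827, 0.447, 0.299, -0.165]
ft_force: [-0.2, 0.0, -0.3]
grip_width: 0.2
grip_force: 0.0
t 10.2 TCP box [-169.1    0.3  225.8] 
tool x,y,z in box [[0.767, -0.004, 0.642], [-0.001, -1.0, -0.006], [0.642, 0.004, -0.767]] F [-0.1  0.2 -0.3] q [-0.21  0.12  0.93  1.96 -0.81  1.34  0.43]
108 69 -0.9324123649768278
115 71 -1.1620617108811309
125 79 -1.1379610864483758
135 78 -0.9809016586472639
145 17 -1.576632241321901
```

View pics/i.png

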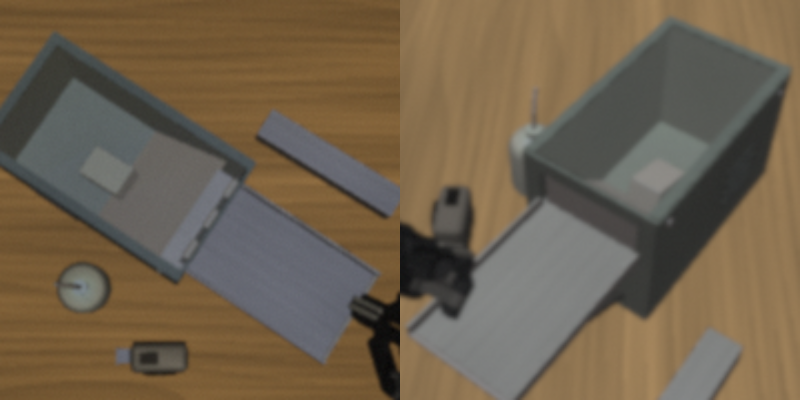

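The tray is empty and the offcut is on the box floor at (108,170). The flap hangs vertical, and the bystanders have not moved.

```bash
python3 -c "
from station import r
print(r.hand_in())"
```

```text
the job is handed in; nothing more can be done
None
```

The offcut is on the floor of the scrap box, the flap has swung shut, the fingers are clear of everything, the bystanders were left alone, and the job was handed in at about 10 s.

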